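# Index the pouring turntable to its third stop and hold it

### The arm

A 7-joint arm with a two-finger parallel gripper is mounted at the origin on the work surface. World frame = base frame: x ahead of the robot, y to its left, z up, the work surface at z = 0. Lengths are in m, angles in rad, forces in N, time in s.
With the tool pointing down it reaches from about 0.4 to 0.85 m from the base axis. Payload 4.5 kg.
Tool frame: the origin (TCP) lies on the centre line of the jaws, within the pads' length; the fingertips stand 25 mm ahead of it and the grasp point (between the pads) lies 6 mm ahead of it; z points along the fingers, y is the direction in which the jaws open and shut (so a half turn about z gives the same grasp; the last joint's range is limited). The gripper opens to 88 mm and grips with 3 to 60 N. Pads are 18 mm wide; open, the fingers measure 123 mm over their backs; the gripper's body (75 mm by 187 mm) begins 45 mm behind the grasp point.
Start: joints at [-1.093, 0.689, -0.195, 1.565, 0.157, 0.902, -0.215], TCP at [0.268, 0.564, 0.264] pointing down, gripper open.
Joint ranges: [-3.01, 3.01], [-0.46, 2.08], [-1.47, 1.51], [0.13, 2.56], [-1, 4.14], [0.04, 2.09], [-2.66, 2.66]. Speed limits (rad/s): [2.57, 2.57, 3.14, 3.14, 3.14, 3.14, 3.14].

### API

Orientations are given as a unit quaternion [x, y, z, w].
In Python, from plant import r, eyes gives the robot as it stands.
- The arm moves only by the tool servo_tool, never from a script. Its argument "deltas" is a list of rows, each an object of numbers: "dx", "dy", "dz": the shift along the tool's x, y, z in units of 60 mm (1.0 is 60 mm); "ax", "ay", "az": the turn, a rotation vector about the tool's x, y, z in units of 6 degrees (1.0 is 6 degrees); "hand": the finger opening in mm, from 0 to 88.1. A call has 1 to 10 rows; each row is the pose to reach, as a shift and turn from the pose commanded when the call began, along the tool's axes at that moment; what a row does not reach only later rows make up. A row lasts 1/8 s, in which the tool goes at most 62.5 mm and 10.7 degrees, less where a joint would pass 70% of its speed; a pose out of reach is approached as far as the arm can. A call with a gripper value outside its range is refused whole. The fingers move at their own pace and stop on an object; "newtons" is the grip in N (left out, the last holds). Time passes only in rows, so rows that repeat a pose let the fingers close. It gives the time, the measured TCP pose, the force and the opening at its end, in the units of the state.
- r.get_state(): the state, without advancing time (a new reading comes with each control period).
- eyes.snapshot(name): name is "side" or "top"; returns (picture, depth): 384x512x3 uint8, red, green, blue; 384x512 float32, m along the optical axis (not along the pixel's ray), 0 where there is no reading.
- eyes.camera_model(name): a dict with "fx", "fy", "cx", "cy" (pixels), "k1" (the pictures are not rectified: a ray, as slopes to the right and down, at radius r is drawn at 1 + k1 r^2 times it, then the intrinsics apply), "pose" (4x4, takes a point from camera to world coordinates). Camera axes: x right, y up, looking along -z (the intrinsics and any distortion apply to the point x, -y, -z); pixel columns grow to the right and rows downward; lengths in m; the calibration is good to about 2 mm. A picture is of the moment at which its call begins. camera_model takes no time and is no camera call.
- r.finish_job(): hands the job in, once; it reports no verdict.
The state is a dict: "clock": time; "q": joint angles; "qd": joint speeds; "joint_torque": joint torques, N m; "tool_pos": TCP position; "eef_rot": TCP orientation; "contact_force": force on the tool from outside, world axes, zero at the start; "moment": the same for the moment, N m; "opening": opening from 0.0 (shut) to 1.0 (fully open).
Only numpy, scipy, OpenCV 4.12 (cv2) and the standard library are available. Lean on these libraries where they do the work, as an engineer would, in place of code of your own. Each camera call takes 0.05 s, during which the arm holds its last target.

### The job

Set the turntable for a colleague to pour paint: press the plunger on the release pod all the way down to its stop and let it come right back up, then grip the turntable's knob and turn it clockwise (seen from above) from its home, counting the clicks, to the third stop, without running on to the fourth. The knob springs home if let go, so the program finishes while still gripping it and holding it at the third stop. Keep off the round white board and leave the cups, bottles and tools where they are.

Things in the scene. Friction and masses are not known exactly. Their poses are not given: they have to be found in the camera images.
- turntable: Fixed aluminium indexing turntable. Its origin is on the table top straight under the knob's axis. The 140 x 130 mm housing round the knob has its flat top 50 mm above the table. A round white board is on the far side: its centre 185 mm along this body's +x from the knob's axis.
- knob_grip (a point): Centre of the part to grip on the black index knob: a bar 48 mm long, 14 mm wide, its top 96 mm above the table, standing on a round skirt of 48 mm diameter whose top is 60 mm above the table. This point is on the upright turning axis, 82 mm above the table. Its x axis runs along the bar and turns with it; the white line on top of the bar is on the -x half.
- knob (a joint): Angle of the knob in rad: 0 at its home end, growing clockwise seen from above, end of travel at 2.51. It clicks every 24 degrees (0.419 rad): first stop 0.419, second 0.838, third 1.257, fourth 1.676. A spring pulls it home all the time, so it stays at a stop only while held: the turning effort is about 0.02 N m at a stop and about 0.12 N m half-way between stops. The whole turn from home to the third stop (72 degrees) can be made in one grasp.
- canvas: Round white board on the turntable, 200 mm across, 12 mm thick, its top 58 mm above the table; its edge is 85 mm from the knob's axis. It is geared 1:1 to the knob and turns with it. Origin under its centre. Not to be touched.
- plunger_top (a point): Centre of the top face of the plunger head on the release pod: a black flat-topped round head, 38 mm across, on a steel stem over a round aluminium pod (76 mm across, 62 mm tall) fixed to the table, beside the turntable on its left or its right. The head's top is 92 mm above the table when up and moves straight down when pressed.
- plunger (a joint): How far the plunger is pressed, in m: 0 up, 0.014 at its stop. A spring pushes it back up: about 2 N to begin, 6 N at the stop.
- jar: Closed screw-top glass jar, 68 mm across, 85 mm tall; origin under its base. Bystander: it stands on the side of the turntable where the release pod is not.
- cup: Empty white plastic cup, 70 mm across the rim, 88 mm tall; origin under its base. Bystander.
- cupstick: White plastic cup with a wooden stir stick leaning out, 70 mm across, 175 mm tall with the stick; origin under its base. Bystander.
- tub: Low white plastic bowl, 76 mm across, 50 mm tall; origin under its base. Bystander.
- bottle: Tall paint bottle with a white cap, 60 mm across, 190 mm tall; origin under its base. Bystander.
- flask: Short paint bottle with a white cap, 60 mm across, 110 mm tall; origin under its base. Bystander.
- brush: Paint brush lying flat, under 30 mm high; origin under its middle, x axis along it. Bystander.
- knife: Spatula, 150 mm long, lying flat, under 30 mm high; origin under its middle, x axis along it. Bystander.

How it is judged:
By the outcome, as a careful person would: the job done as asked, in the order asked, and still so for the second after the job is handed in, while the arm keeps its last pose, push and grip.
It also fails if it takes over 48 s, if anything falls off the work surface, if the arm or the gripper's body presses on something with over 40 N, if the wrist force passes 120 N, or if a joint passes its speed limit or range.

## Working session

There is one attempt and no reset: what is moved stays moved. The work goes in short steps, Python scripts to look and compute and a tool call to move; the robot and the scene stay as the last step left them, time stands still between calls to the robot, and variables do not carry over. Pictures are saved under pics/ and viewed, and the job is handed in when it is done.

Besides the shell and the picture viewer there is one more tool, called after "Request:" by a JSON object that holds its "op" and its "data". servo_tool: Moves the arm, as the interface text tells. Its arguments: {"type":"object","properties":{"deltas":{"type":"array","items":{"type":"object","properties":{"dx":{"type":"number"},"dy":{"type":"number"},"dz":{"type":"number"},"ax":{"type":"number"},"ay":{"type":"number"},"az":{"type":"number"},"hand":{"type":"number"}}}},"newtons":{"type":"number"}},"required":["deltas"]}

```bash
mkdir -p pics; ls
cat > h.py <<'E'
import numpy as np, cv2
from plant import r, eyes
def ray(name,u,v):
    m=eyes.camera_model(name);P=np.array(m['pose'])
    x=(u-m['cx'])/m['fx'];y=(v-m['cy'])/m['fy']
    rd=np.hypot(x,y);s=rd
    for _ in range(30): s=rd/(1+m['k1']*s*s)
    if rd>0: x*=s/rd;y*=s/rd
    d=P[:3,:3]@np.array([x,-y,-1.]);return P[:3,3],d
def onz(name,u,v,z):
    o,d=ray(name,u,v);return o+d*(z-o[2])/d[2]
def cloud(name,dep):
    m=eyes.camera_model(name);P=np.array(m['pose'])
    h,w=dep.shape;v,u=np.mgrid[:h,:w].astype(float)
    x=(u-m['cx'])/m['fx'];y=(v-m['cy'])/m['fy'];rd=np.hypot(x,y);s=rd.copy()
    for _ in range(30): s=rd/(1+m['k1']*s*s)
    k=np.where(rd>0,s/np.maximum(rd,1e-9),1);x=x*k;y=y*k
    c=np.stack([x*dep,-y*dep,-dep],-1)
    return c@P[:3,:3].T+P[:3,3]
E
python3 - <<'E'
from h import *
for n in('top','side'):
    p,d=eyes.snapshot(n);cv2.imwrite(f'pics/{n}0.png',cv2.cvtColor(p,cv2.COLOR_RGB2BGR));np.savez(f'{n}0.npz',p=p,d=d)
    print(n,eyes.camera_model(n))
print(r.get_state())
E
```

```text
pics
top {'fx': 388.9547395693289, 'fy': 388.9547395693289, 'cx': 258.1848556833379, 'cy': 192.67308677765917, 'k1': -0.1198459668505296, 'pose': array([[-0.0034274 ,  0.994111  , -0.10831243,  0.40560512],
       [-0.99989737, -0.00491359, -0.01345747,  0.00200212],
       [-0.01391042,  0.10825519,  0.99402581,  1.34977048],
       [ 0.        ,  0.        ,  0.        ,  1.        ]])}
side {'fx': 473.56250155042665, 'fy': 473.56250155042665, 'cx': 262.0631522613269, 'cy': 185.04604999304385, 'k1': 0.04848857571633469, 'pose': array([[ 0.98353554,  0.1157326 , -0.13879413,  0.28980957],
       [-0.18060065,  0.65676935, -0.73214577, -1.14576977],
       [ 0.0064226 ,  0.7451577 ,  0.66685737,  1.13743802],
       [ 0.        ,  0.        ,  0.        ,  1.        ]])}
{'clock': 0.1, 'q': array([-1.09318711,  0.68987178, -0.19449484,  1.56618839,  0.1572633 ,
        0.90249128, -0.21511431]), 'qd': array([ 9.32722936e-04, -1.78147280e-03,  7.38853123e-04, -8.22298369e-04,
       -1.14972751e-03, -6.88248609e-04,  7.85554361e-05]), 'joint_torque': array([-2.24780706e-03, -5.28501892e+01, -1.27126973e+00, -1.53836435e+01,
       -5.25376713e-02,  2.02083167e-03,  4.24337225e-05]), 'tool_pos': array([0.2681899 , 0.5639824 , 0.26302099]), 'eef_rot': array([ 2.20081324e-01,  9.75481210e-01, -7.77581354e-04, -1.23069146e-04]), 'contact_force': array([ 0.43817377, -0.79648091,  0.9534499 ]), 'moment': array([-0.03360204,  0.03967028, -0.01316063]), 'opening': 1.0002408152320807}
```

View pics/top0.png

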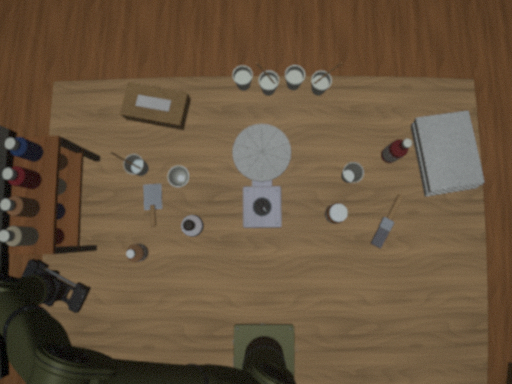

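View pics/side0.png

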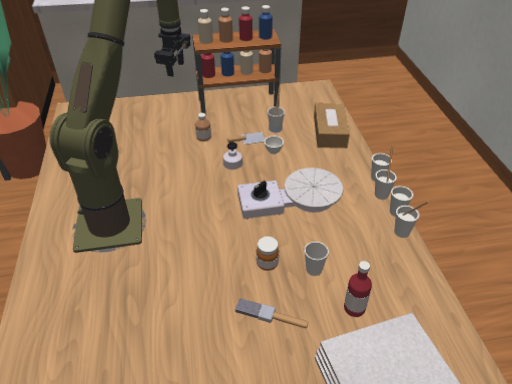

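Top view: the knob is near (262,206), the board near (262,152), the pod and plunger near (191,225), and the jar near (338,213). The arm is at lower left. I'll zoom in to measure.

Run:
```python
from h import *
for n,b in(('top',(170,120,300,245)),('side',(210,130,360,225))):
    z=np.load(f'{n}0.npz');p=z['p'];x0,y0,x1,y1=b
    c=cv2.resize(p[y0:y1,x0:x1],None,fx=5,fy=5,interpolation=cv2.INTER_CUBIC)
    c=np.clip(c.astype(float)*1.4,0,255).astype(np.uint8)
    cv2.imwrite(f'pics/{n}0z.png',cv2.cvtColor(c,cv2.COLOR_RGB2BGR))
z=np.load('top0.npz');C=cloud('top',z['d']);p=z['p']
H=C[...,2];g=p.astype(int).sum(2)
v,u=np.mgrid[:384,:512]
def rep(n,m):
    print(n,m.sum(),'px',u[m].mean(),v[m].mean(),'xyz',np.median(C[m],0),C[m].min(0),C[m].max(0))
box=lambda a,b,c,d:(u>=a)&(u<c)&(v>=b)&(v<d)
rep('plunger',box(178,212,206,240)&(H>.083)&(H<.1))
rep('pod',box(178,212,206,240)&(H>.05)&(H<.075))
rep('bar',box(248,192,278,222)&(H>.085)&(H<.105))
rep('knobdark',box(248,192,278,222)&(g<230))
rep('housing',box(235,180,290,235)&(H>.04)&(H<.054))
rep('board',box(225,115,300,185)&(H>.045)&(H<.07))
m=(box(235,183,290,235)&(H>.035)).astype(np.uint8)
print(cv2.minAreaRect(np.argwhere(m)[:,::-1].astype(np.float32)))
```

```text
plunger 103 px 188.126213592233 224.80582524271844 xyz [0.43818252 0.24734904 0.09185973] [0.42197689 0.23040063 0.08554723] [0.457858   0.2645603  0.09688088]
pod 5 px 194.2 225.0 xyz [0.43916944 0.23398087 0.05471649] [0.43252694 0.23118931 0.05206221] [0.44573824 0.23475953 0.06099045]
bar 66 px 261.92424242424244 205.28787878787878 xyz [0.5020696  0.0067877  0.09528402] [ 0.4797081  -0.00926731  0.08615411] [0.52174312 0.02307736 0.10231486]
knobdark 212 px 261.54716981132077 206.1509433962264 xyz [0.50151444 0.00998464 0.05981448] [ 0.47525257 -0.01977276  0.04721383] [0.52906758 0.03380103 0.10231486]
housing 1375 px 262.06690909090906 206.54254545454546 xyz [0.49885751 0.00676538 0.04945368] [ 0.43195463 -0.057516    0.0407108 ] [0.58964561 0.07117096 0.05399994]
board 2667 px 261.615298087739 151.86801649793776 xyz [0.68511    0.00647799 0.05802973] [ 0.58650278 -0.09243863  0.0474014 ] [0.78693887 0.10493177 0.06740149]
((260.7724304199219, 205.7310333251953), (49.66120147705078, 45.17674255371094), 4.763641834259033)
```

View pics/top0z.png

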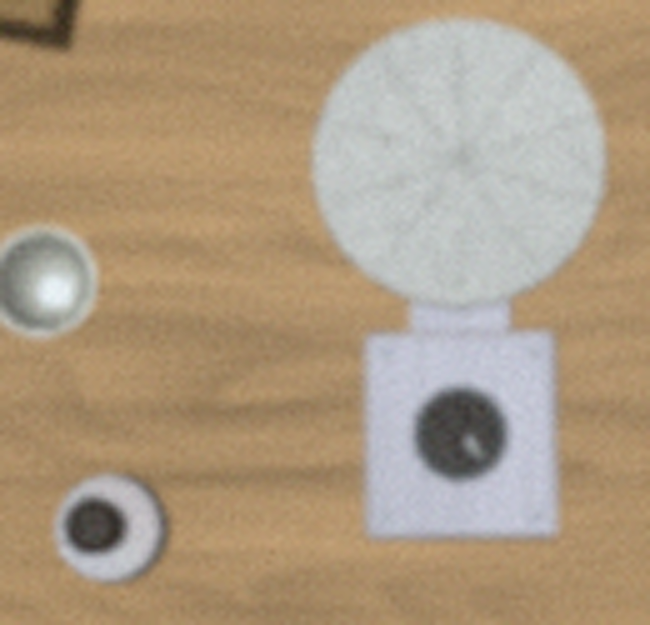

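View pics/side0z.png

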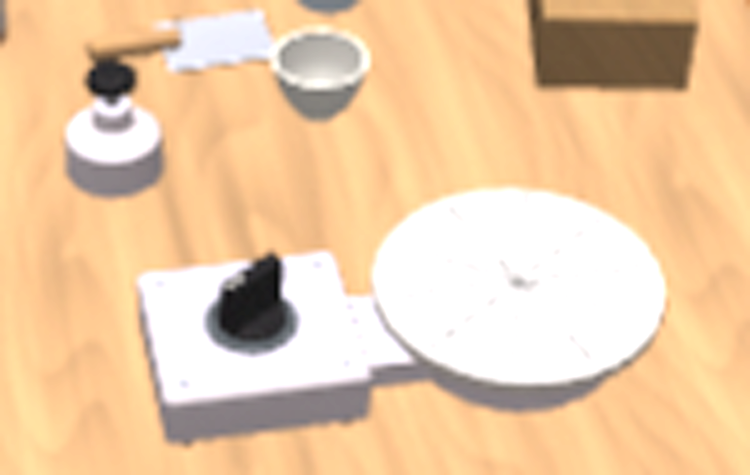

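The bar's white line points to the lower right in the top view, near zoom (472,443), which is world -x, -y. Next I'll get the bar's angle and the tool frame.

Run:
```python
from h import *
from scipy.spatial.transform import Rotation as R
z=np.load('top0.npz');C=cloud('top',z['d']);H=C[...,2];p=z['p'];v,u=np.mgrid[:384,:512]
box=lambda a,b,c,d:(u>=a)&(u<c)&(v>=b)&(v<d)
def rep(P):
    rr=cv2.minAreaRect((P[:,:2]*1000).astype(np.float32));w,V=np.linalg.eigh(np.cov(P[:,:2].T));a=np.degrees(np.arctan2(V[1,1],V[0,1]))
    print(len(P),P.mean(0).round(4),rr,'axis',a, 'sd',np.sqrt(w)*1000)
rep(C[box(248,192,278,222)&(H>.078)&(H<.11)])
z2=np.load('side0.npz');C2=cloud('side',z2['d']);
m=(abs(C2[...,0]-.5)<.04)&(abs(C2[...,1]-.007)<.04)&(C2[...,2]>.075)&(C2[...,2]<.11);rep(C2[m])
m=(abs(C2[...,0]-.5)<.04)&(abs(C2[...,1]-.007)<.04)&(C2[...,2]>.088)&(C2[...,2]<.11);rep(C2[m])
m=(abs(C2[...,0]-.438)<.04)&(abs(C2[...,1]-.247)<.04)&(C2[...,2]>.085)&(C2[...,2]<.11);rep(C2[m])
# white line pixels on bar
g=p.sum(2).astype(int); 
for n,pp,b in(('top',p,box(252,196,272,216)),):
    print(pp[200:214,254:270].sum(2))
# board ctr by ellipse, housing corner dir
m=((C[...,2]>.05)&(C[...,2]<.066)&box(225,115,300,182)).astype(np.uint8)
Pb=C[m>0];c,rad=cv2.minEnclosingCircle((Pb[:,:2]*1000).astype(np.float32));print('board',c,rad,Pb.mean(0))
s=r.get_state();print(s['tool_pos'],R.from_quat(s['eef_rot']).as_matrix().round(3))
def sh(xyz): return R.from_quat(s['eef_rot']).inv().apply(np.array(xyz)-s['tool_pos'])/.06
print('to plunger above .14:',sh([.438,.2475,.17]))
```

```text
67 [0.5013 0.0072 0.095 ] ((501.7185363769531, 6.981939315795898), (47.37080001831055, 14.040730476379395), 34.530948638916016) axis -145.5161410773506 sd [ 4.17602582 13.95380532]
95 [ 0.5001 -0.0011  0.0877] ((501.5697021484375, 2.8836593627929688), (49.8602180480957, 22.682619094848633), 29.99018096923828) axis -146.09546078772482 sd [ 5.21038402 15.38103432]
53 [0.5015 0.0014 0.0929] ((502.2721252441406, 2.1770801544189453), (49.27174377441406, 17.93564224243164), 35.922183990478516) axis -143.34778512453104 sd [ 5.01282533 14.82579938]
52 [0.4399 0.2388 0.0896] ((441.1070556640625, 241.3214111328125), (36.86668395996094, 31.519014358520508), 47.19845962524414) axis 166.1283541342599 sd [8.85119396 9.54113291]
[[371 306 232 182 162 148 151 139 160 159 152 166 178 213 290 351]
 [306 218 179 166 151 152 150 131 137 129 165 143 133 183 218 295]
 [267 185 143 142 140 158 159 146 146 134 155 165 148 166 178 243]
 [215 165 137 138 150 149 148 151 137 121 146 153 158 146 160 208]
 [190 159 160 155 133 147 160 156 149 132 146 150 143 153 164 180]
 [199 164 159 141 143 150 155 148 140 154 156 150 158 148 140 167]
 [169 149 152 158 156 143 142 154 157 182 180 168 157 148 139 168]
 [188 157 151 160 159 167 151 133 184 245 256 181 153 149 146 167]
 [187 164 146 160 162 149 140 141 206 277 308 234 176 153 165 165]
 [193 172 166 152 161 156 154 154 184 259 293 269 188 159 160 192]
 [230 177 160 160 171 170 154 140 155 204 252 268 217 186 161 209]
 [277 209 160 163 155 168 166 137 151 169 190 222 214 187 200 249]
 [340 253 187 180 155 153 168 164 163 146 144 178 180 188 238 301]
 [373 310 243 198 172 174 163 157 155 156 170 177 208 246 293 365]]
board (686.9356079101562, 7.41598653793335) 100.43631744384766 [0.68549932 0.00740879 0.05799067]
[0.2681899  0.5639824  0.26302099] [[-0.903  0.429 -0.001]
 [ 0.429  0.903 -0.001]
 [-0.    -0.002 -1.   ]]
to plunger above .14: [-4.82065085 -3.5461053   1.55641588]
```

Bar axis is at +35° yaw and the knob is at about (0.5015, 0.006). The plunger is at about (0.439, 0.246). I'll shut the jaws and go above the plunger.

Request:
{"op": "servo_tool", "data": {"deltas": [{"dx": -0.8,"dy": -0.6,"dz": 0,"hand": 0},{"dx": -1.5,"dy": -1.1,"dz": 0,"hand": 0},{"dx": -2.2,"dy": -1.65,"dz": 0,"hand": 0},{"dx": -2.9,"dy": -2.15,"dz": 0.1,"hand": 0},{"dx": -3.6,"dy": -2.65,"dz": 0.4,"hand": 0},{"dx": -4.2,"dy": -3.1,"dz": 0.8,"hand": 0},{"dx": -4.6,"dy": -3.4,"dz": 1.3,"hand": 0},{"dx": -4.85,"dy": -3.56,"dz": 1.8,"hand": 0},{"dx": -4.85,"dy": -3.56,"dz": 1.88,"hand": 0},{"dx": -4.85,"dy": -3.56,"dz": 1.88,"hand": 0}], "newtons": 30}}

```text
schema error: expected keys dx, dy, dz, ax, ay, az, hand
```

Run:
```python
from h import *
s=r.get_state();print(s)
for n,b in(('top',(150,170,280,270)),('side',(190,90,320,215))):
    p,d=eyes.snapshot(n);x0,y0,x1,y1=b
    c=cv2.resize(p[y0:y1,x0:x1],None,fx=4.5,fy=4.5,interpolation=cv2.INTER_CUBIC)
    cv2.imwrite(f'pics/{n}1.png',cv2.cvtColor(c,cv2.COLOR_RGB2BGR))
```

```text
{'clock': 0.1, 'q': array([-1.09318711,  0.68987178, -0.19449484,  1.56618839,  0.1572633 ,
        0.90249128, -0.21511431]), 'qd': array([ 9.32722936e-04, -1.78147280e-03,  7.38853123e-04, -8.22298369e-04,
       -1.14972751e-03, -6.88248609e-04,  7.85554361e-05]), 'joint_torque': array([-2.24780706e-03, -5.28501892e+01, -1.27126973e+00, -1.53836435e+01,
       -5.25376713e-02,  2.02083167e-03,  4.24337225e-05]), 'tool_pos': array([0.2681899 , 0.5639824 , 0.26302099]), 'eef_rot': array([ 2.20081324e-01,  9.75481210e-01, -7.77581354e-04, -1.23069146e-04]), 'contact_force': array([ 0.43817377, -0.79648091,  0.9534499 ]), 'moment': array([-0.03360204,  0.03967028, -0.01316063]), 'opening': 1.0002408152320807}
```

View pics/side1.png

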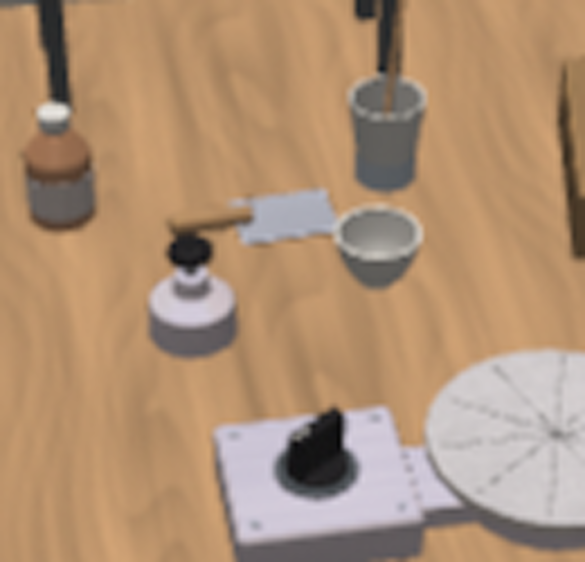

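The call was refused because every key is required. The picture shows the scene unchanged, with the plunger head near (190,250) in the crop and the bar near (317,445).

Request:
{"op": "servo_tool", "data": {"deltas": [{"dx": -0.8,"dy": -0.6,"dz": 0,"ax": 0,"ay": 0,"az": 0,"hand": 0},{"dx": -1.5,"dy": -1.1,"dz": 0,"ax": 0,"ay": 0,"az": 0,"hand": 0},{"dx": -2.2,"dy": -1.65,"dz": 0,"ax": 0,"ay": 0,"az": 0,"hand": 0},{"dx": -2.9,"dy": -2.15,"dz": 0.1,"ax": 0,"ay": 0,"az": 0,"hand": 0},{"dx": -3.6,"dy": -2.65,"dz": 0.4,"ax": 0,"ay": 0,"az": 0,"hand": 0},{"dx": -4.2,"dy": -3.1,"dz": 0.8,"ax": 0,"ay": 0,"az": 0,"hand": 0},{"dx": -4.6,"dy": -3.4,"dz": 1.3,"ax": 0,"ay": 0,"az": 0,"hand": 0},{"dx": -4.85,"dy": -3.56,"dz": 1.8,"ax": 0,"ay": 0,"az": 0,"hand": 0},{"dx": -4.85,"dy": -3.56,"dz": 1.88,"ax": 0,"ay": 0,"az": 0,"hand": 0},{"dx": -4.85,"dy": -3.56,"dz": 1.88,"ax": 0,"ay": 0,"az": 0,"hand": 0}], "newtons": 30}}

```text
clock: 1.45
tool_pos: [0.4391, 0.2479, 0.1513]
eef_rot: [0.219, 0.976, 0.001, -0.0]
contact_force: [0.4, -0.2, 0.5]
opening: 0.006
```

Run:
```python
from h import *
from scipy.spatial.transform import Rotation as R
s=r.get_state();print(s);print(R.from_quat(s['eef_rot']).as_matrix().round(4))
for n,b in(('top',(150,170,280,270)),('side',(190,90,320,215))):
    p,d=eyes.snapshot(n);x0,y0,x1,y1=b
    c=cv2.resize(p[y0:y1,x0:x1],None,fx=4.5,fy=4.5,interpolation=cv2.INTER_CUBIC)
    cv2.imwrite(f'pics/{n}2.png',cv2.cvtColor(c,cv2.COLOR_RGB2BGR))
```

```text
{'clock': 1.45, 'q': array([-0.49793492,  0.71960351, -0.17345141,  2.02725273,  0.28269378,
        0.41636142,  0.23978359]), 'qd': array([-0.0090014 , -0.02089864, -0.00917728, -0.00790651, -0.00139857,
        0.00243415,  0.0026867 ]), 'joint_torque': array([ 7.57743828e-01, -4.52910376e+01, -3.72876283e-01, -7.37091735e+00,
        1.01225276e-02,  3.95745586e-02, -8.79634637e-03]), 'tool_pos': array([0.4391217 , 0.24793572, 0.15127363]), 'eef_rot': array([ 2.19436681e-01,  9.75626579e-01,  5.47704471e-04, -1.43537336e-04]), 'contact_force': array([ 0.38421481, -0.23193886,  0.47481203]), 'moment': array([ 0.02627009, -0.01873144, -0.03953432]), 'opening': 0.006270052696048372}
[[-9.037e-01  4.282e-01 -0.000e+00]
 [ 4.282e-01  9.037e-01  1.100e-03]
 [ 5.000e-04  1.000e-03 -1.000e+00]]
```

View pics/side2.png

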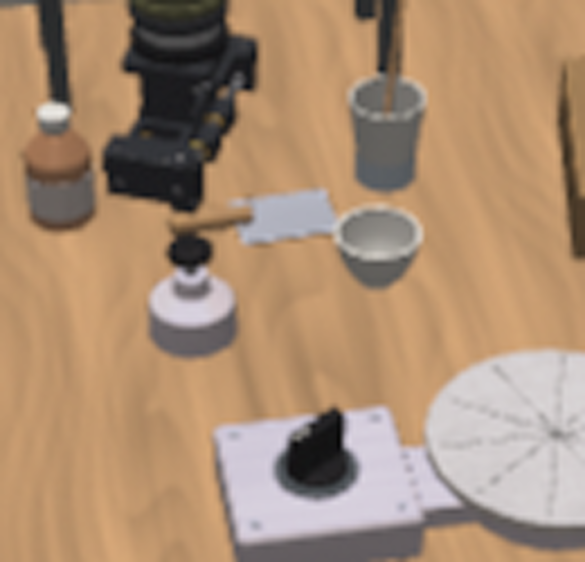

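Run:
```python
from h import *
m=eyes.camera_model('side');P=np.linalg.inv(m['pose'])
for q in([.439,.248,.126],[.439,.248,.151],[.439,.247,.092],[.439,.240,.092]):
    c=P[:3,:3]@np.array(q)+P[:3,3];x,y=c[0]/-c[2],-c[1]/-c[2];f=1+m['k1']*(x*x+y*y)
    u,v=m['cx']+m['fx']*x*f,m['cy']+m['fy']*y*f;print(q,u,v,(u-190)*4.5,(v-90)*4.5)
```

```text
[0.439, 0.248, 0.126] 231.26968890898388 135.60902819113048 185.71360009042746 205.24062686008716
[0.439, 0.248, 0.151] 231.0082235804477 129.9202997786533 184.5370061120146 179.6413490039398
[0.439, 0.247, 0.092] 231.65299446129438 143.32896503544254 187.43847507582473 239.9803426594914
[0.439, 0.24, 0.092] 231.90950907603028 144.4639199329172 188.59279084213625 245.08763969812742
```

View pics/top2.png

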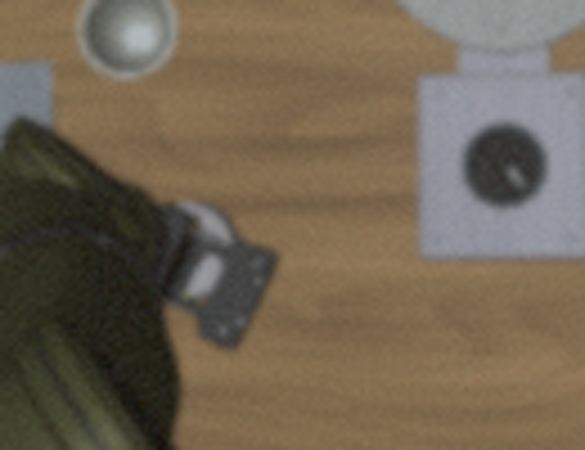

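Seen from the side, the fingertips are at crop (185,205), just over the head at (190,250). The head looks about 4 mm nearer than I assumed. I'll shift by that amount and press.

Request:
{"op": "servo_tool", "data": {"deltas": [{"dx": -0.05,"dy": -0.07,"dz": 0.25,"ax": 0,"ay": 0,"az": 0,"hand": 0},{"dx": -0.05,"dy": -0.07,"dz": 0.5,"ax": 0,"ay": 0,"az": 0,"hand": 0},{"dx": -0.05,"dy": -0.07,"dz": 0.65,"ax": 0,"ay": 0,"az": 0,"hand": 0},{"dx": -0.05,"dy": -0.07,"dz": 0.75,"ax": 0,"ay": 0,"az": 0,"hand": 0},{"dx": -0.05,"dy": -0.07,"dz": 0.8,"ax": 0,"ay": 0,"az": 0,"hand": 0},{"dx": -0.05,"dy": -0.07,"dz": 0.8,"ax": 0,"ay": 0,"az": 0,"hand": 0}]}}

```text
clock: 2.3
tool_pos: [0.4403, 0.2424, 0.1035]
eef_rot: [0.22, 0.976, 0.001, 0.0]
contact_force: [-1.1, 0.6, 5.6]
opening: 0.006
```

Request:
{"op": "servo_tool", "data": {"deltas": [{"dx": 0,"dy": 0,"dz": 0.03,"ax": 0,"ay": 0,"az": 0,"hand": 0},{"dx": 0,"dy": 0,"dz": 0.05,"ax": 0,"ay": 0,"az": 0,"hand": 0},{"dx": 0,"dy": 0,"dz": 0.05,"ax": 0,"ay": 0,"az": 0,"hand": 0}]}}

```text
clock: 2.68
tool_pos: [0.4403, 0.2423, 0.103]
eef_rot: [0.22, 0.976, 0.001, 0.001]
contact_force: [-5.0, -2.1, 33.4]
opening: 0.004
```

The force jumped to 33 N with z stalled at 0.103, so the plunger is at its stop. I'll lift straight up and check that it comes back.

Request:
{"op": "servo_tool", "data": {"deltas": [{"dx": 0,"dy": 0,"dz": -0.15,"ax": 0,"ay": 0,"az": 0,"hand": 0},{"dx": 0,"dy": 0,"dz": -0.4,"ax": 0,"ay": 0,"az": 0,"hand": 0},{"dx": 0,"dy": 0,"dz": -0.8,"ax": 0,"ay": 0,"az": 0,"hand": 0},{"dx": 0,"dy": 0,"dz": -1.3,"ax": 0,"ay": 0,"az": 0,"hand": 0},{"dx": 0,"dy": 0,"dz": -1.3,"ax": 0,"ay": 0,"az": 0,"hand": 0}]}}

```text
clock: 3.3
tool_pos: [0.4414, 0.2419, 0.1797]
eef_rot: [0.22, 0.975, 0.001, 0.001]
contact_force: [-0.2, 0.4, -0.5]
opening: 0.004
```

Run:
```python
from h import *
from scipy.spatial.transform import Rotation as R
s=r.get_state();M=R.from_quat(s['eef_rot']);print(s['tool_pos'],s['q']);print(M.as_matrix().round(4))
p,d=eyes.snapshot('side');c=cv2.resize(p[90:215,190:320],None,fx=4.5,fy=4.5,interpolation=cv2.INTER_CUBIC)
cv2.imwrite('pics/side3.png',cv2.cvtColor(c,cv2.COLOR_RGB2BGR))
C=cloud('side',d);m=(abs(C[...,0]-.44)<.03)&(abs(C[...,1]-.243)<.03)&(C[...,2]>.085)&(C[...,2]<.11);print('head',m.sum(),np.percentile(C[m][:,2],[50,90]),C[m].mean(0))
print('shift',M.inv().apply(np.array([.5015,.005,.15])-s['tool_pos'])/.06)
```

```text
[0.44139465 0.24188828 0.1797116 ] [-0.46802093  0.66842281 -0.20063314  2.01241089  0.27028696  0.48180468
  0.25974922]
[[-0.9028  0.43    0.0032]
 [ 0.43    0.9028  0.002 ]
 [-0.002   0.0032 -1.    ]]
head 48 [0.09007883 0.09444062] [0.43975649 0.23916106 0.0900072 ]
shift [-2.60103722 -3.13539469  0.49033723]
```

View pics/side3.png

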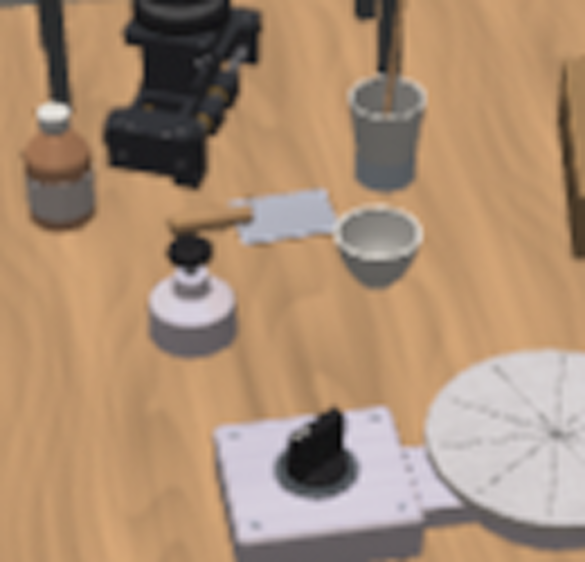

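The plunger is back up, with its head at z about 0.09, as in the first picture. Next I go over the knob, turning 60° counter-clockwise so the jaws straddle the bar, which leaves joint 7 room for the clockwise turn.

Request:
{"op": "servo_tool", "data": {"deltas": [{"dx": -0.3,"dy": -0.4,"dz": 0,"ax": 0,"ay": 0,"az": -1,"hand": 44},{"dx": -0.7,"dy": -0.8,"dz": 0,"ax": 0,"ay": 0,"az": -2.3,"hand": 44},{"dx": -1.1,"dy": -1.3,"dz": 0,"ax": 0,"ay": 0,"az": -3.6,"hand": 44},{"dx": -1.5,"dy": -1.8,"dz": 0,"ax": 0,"ay": 0,"az": -5,"hand": 44},{"dx": -1.9,"dy": -2.3,"dz": 0,"ax": 0,"ay": 0,"az": -6.4,"hand": 44},{"dx": -2.25,"dy": -2.7,"dz": 0.1,"ax": 0,"ay": 0,"az": -7.8,"hand": 44},{"dx": -2.5,"dy": -3.0,"dz": 0.3,"ax": 0,"ay": 0,"az": -9.2,"hand": 44},{"dx": -2.6,"dy": -3.13,"dz": 0.45,"ax": 0,"ay": 0,"az": -10.1,"hand": 44},{"dx": -2.6,"dy": -3.13,"dz": 0.45,"ax": 0,"ay": 0,"az": -10.1,"hand": 44},{"dx": -2.6,"dy": -3.13,"dz": 0.45,"ax": 0,"ay": 0,"az": -10.1,"hand": 44}]}}

```text
clock: 4.6
tool_pos: [0.5003, 0.0058, 0.1506]
eef_rot: [-0.302, 0.953, 0.0, -0.0]
contact_force: [0.2, 0.1, -0.7]
opening: 0.502
```

Run:
```python
from h import *
from scipy.spatial.transform import Rotation as R
s=r.get_state();M=R.from_quat(s['eef_rot']);m=M.as_matrix();print(s['clock'],s['tool_pos'],s['q'],s['opening'],'yaw y',np.degrees(np.arctan2(m[1,1],m[0,1])));print(m.round(4))
for n,b in(('top',(200,150,330,250)),('side',(200,90,330,215))):
    p,d=eyes.snapshot(n);x0,y0,x1,y1=b
    c=cv2.resize(p[y0:y1,x0:x1],None,fx=4.5,fy=4.5,interpolation=cv2.INTER_CUBIC)
    cv2.imwrite(f'pics/{n}4.png',cv2.cvtColor(c,cv2.COLOR_RGB2BGR))
for z in(.09,):print('shift',M.inv().apply(np.array([.5015,.005,z])-s['tool_pos'])/.06)
```

```text
4.6 [0.50025414 0.00576666 0.15062986] [ 0.21060349  0.75739961 -0.51501013  2.02728174  0.71410068  0.54144461
  1.36535999] 0.5022295422487475 yaw y 125.13398326638874
[[-8.178e-01 -5.755e-01 -9.000e-04]
 [-5.755e-01  8.178e-01  8.000e-04]
 [ 3.000e-04  1.100e-03 -1.000e+00]]
shift [-0.00991474 -0.02354485  1.0104689 ]
```

View pics/side4.png

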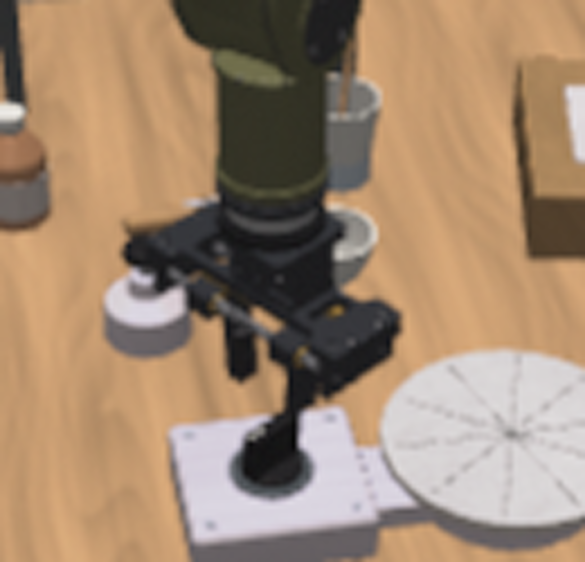

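View pics/top4.png

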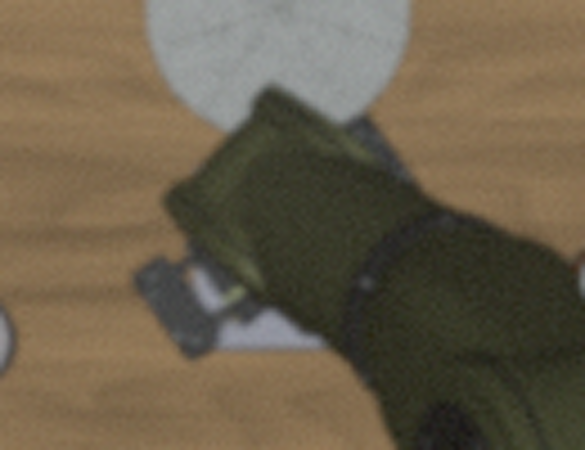

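In the side view the open fingers at crop (240,360) and (300,395) stand on either side of the bar at (272,445). I'll descend and close lightly.

Request:
{"op": "servo_tool", "data": {"deltas": [{"dx": -0.01,"dy": -0.01,"dz": 0.3,"ax": 0,"ay": 0,"az": 0,"hand": 44},{"dx": -0.01,"dy": -0.01,"dz": 0.6,"ax": 0,"ay": 0,"az": 0,"hand": 44},{"dx": -0.01,"dy": -0.01,"dz": 0.85,"ax": 0,"ay": 0,"az": 0,"hand": 44},{"dx": -0.01,"dy": -0.01,"dz": 1.0,"ax": 0,"ay": 0,"az": 0,"hand": 44},{"dx": -0.01,"dy": -0.01,"dz": 1.0,"ax": 0,"ay": 0,"az": 0,"hand": 44}]}}

```text
clock: 5.32
tool_pos: [0.5013, 0.0053, 0.0908]
eef_rot: [-0.302, 0.953, 0.0, -0.0]
contact_force: [-0.2, -0.5, -0.7]
opening: 0.498
```

Request:
{"op": "servo_tool", "data": {"deltas": [{"dx": 0,"dy": 0,"dz": 0,"ax": 0,"ay": 0,"az": 0,"hand": 8},{"dx": 0,"dy": 0,"dz": 0,"ax": 0,"ay": 0,"az": 0,"hand": 8},{"dx": 0,"dy": 0,"dz": 0,"ax": 0,"ay": 0,"az": 0,"hand": 8},{"dx": 0,"dy": 0,"dz": 0,"ax": 0,"ay": 0,"az": 0,"hand": 8}], "newtons": 10}}

```text
clock: 5.82
tool_pos: [0.5014, 0.0051, 0.0912]
eef_rot: [-0.302, 0.953, 0.0, 0.0]
contact_force: [-0.4, 1.1, 2.5]
opening: 0.157
```

Run:
```python
from h import *
from scipy.spatial.transform import Rotation as R
s=r.get_state();M=R.from_quat(s['eef_rot']);m=M.as_matrix();print(s['clock'],s['tool_pos'],s['opening']*88.1,'yaw y',np.degrees(np.arctan2(m[1,1],m[0,1])));print(s['contact_force'],s['moment'],M.inv().apply(s['contact_force']))
p,d=eyes.snapshot('side');x0,y0,x1,y1=(200,90,330,215)
c=cv2.resize(p[y0:y1,x0:x1],None,fx=4.5,fy=4.5,interpolation=cv2.INTER_CUBIC)
cv2.imwrite(f'pics/side5.png',cv2.cvtColor(c,cv2.COLOR_RGB2BGR))
```

```text
5.825 [0.50144422 0.00507929 0.09121293] 13.865672720958388 yaw y 125.15902062610628
[-0.37027997  1.12340008  2.53170192] [ 0.26336484  0.1974834  -0.01958813] [-0.34558613  1.1322815  -2.53123654]
```

View pics/side5.png

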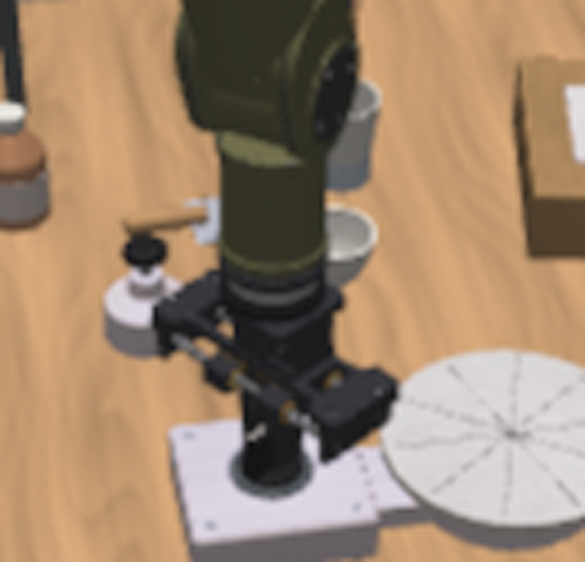

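The opening is 13.9 mm, so the bar is gripped squarely with little side force. I'll firm up to 30 N and turn clockwise one stop at a time.

Request:
{"op": "servo_tool", "data": {"deltas": [{"dx": 0,"dy": 0,"dz": 0,"ax": 0,"ay": 0,"az": 0,"hand": 8},{"dx": 0,"dy": 0,"dz": 0,"ax": 0,"ay": 0,"az": 0.6,"hand": 8},{"dx": 0,"dy": 0,"dz": 0,"ax": 0,"ay": 0,"az": 1.3,"hand": 8},{"dx": 0,"dy": 0,"dz": 0,"ax": 0,"ay": 0,"az": 2,"hand": 8}], "newtons": 30}}

```text
clock: 6.38
tool_pos: [0.5015, 0.0051, 0.0912]
eef_rot: [-0.2, 0.98, 0.0, 0.0]
contact_force: [-1.6, 0.6, 5.8]
opening: 0.157
```

```bash
cat > st.py <<'E'
from h import *
from scipy.spatial.transform import Rotation as R
s=r.get_state();M=R.from_quat(s['eef_rot']);m=M.as_matrix();y=np.degrees(np.arctan2(m[1,1],m[0,1]));print(s['clock'],s['tool_pos'].round(4),s['opening']*88.1,'turned',125.16-y,s['contact_force'].round(1),s['moment'].round(3),s['q'].round(2))
E
python3 st.py
```

```text
6.375 [0.5015 0.0051 0.0912] 13.797563928993073 turned 12.05144512111913 [-1.6  0.6  5.8] [0.13  0.28  0.181] [ 0.1   0.84 -0.34  2.06  0.77  0.36  1.12]
```

Request:
{"op": "servo_tool", "data": {"deltas": [{"dx": 0,"dy": 0,"dz": 0,"ax": 0,"ay": 0,"az": 0.7,"hand": 8},{"dx": 0,"dy": 0,"dz": 0,"ax": 0,"ay": 0,"az": 1.4,"hand": 8},{"dx": 0,"dy": 0,"dz": 0,"ax": 0,"ay": 0,"az": 2,"hand": 8},{"dx": 0,"dy": 0,"dz": 0,"ax": 0,"ay": 0,"az": 2,"hand": 8}]}}

```text
clock: 6.88
tool_pos: [0.5015, 0.005, 0.0912]
eef_rot: [-0.098, 0.995, -0.0, 0.0]
contact_force: [-0.2, 0.7, 6.0]
opening: 0.159
```

```bash
python3 st.py
```

```text
6.875 [0.5015 0.005  0.0912] 14.00997406486455 turned 23.922114598594405 [-0.2  0.7  6. ] [ 0.173  0.263 -0.   ] [ 0.07  0.84 -0.29  2.06  0.69  0.34  0.98]
```

Moment z was 0.18 N m half-way and about 0 at 24°, which is the first click. Now the second.

Request:
{"op": "servo_tool", "data": {"deltas": [{"dx": 0,"dy": 0,"dz": 0,"ax": 0,"ay": 0,"az": 0.7,"hand": 8},{"dx": 0,"dy": 0,"dz": 0,"ax": 0,"ay": 0,"az": 1.4,"hand": 8},{"dx": 0,"dy": 0,"dz": 0,"ax": 0,"ay": 0,"az": 2,"hand": 8}]}}

```text
clock: 7.25
tool_pos: [0.5015, 0.0049, 0.0912]
eef_rot: [0.007, 1.0, -0.0, 0.0]
contact_force: [-1.9, 0.1, 5.2]
opening: 0.156
```

```bash
python3 st.py
```

```text
7.25 [0.5015 0.0049 0.0912] 13.720145672461681 turned 35.98505758363024 [-1.9  0.1  5.2] [0.165 0.305 0.109] [ 0.04  0.84 -0.24  2.06  0.61  0.31  0.85]
```

Request:
{"op": "servo_tool", "data": {"deltas": [{"dx": 0,"dy": 0,"dz": 0,"ax": 0,"ay": 0,"az": 0.7,"hand": 8},{"dx": 0,"dy": 0,"dz": 0,"ax": 0,"ay": 0,"az": 1.4,"hand": 8},{"dx": 0,"dy": 0,"dz": 0,"ax": 0,"ay": 0,"az": 2,"hand": 8},{"dx": 0,"dy": 0,"dz": 0,"ax": 0,"ay": 0,"az": 2,"hand": 8}]}}

```text
clock: 7.75
tool_pos: [0.5015, 0.0048, 0.0912]
eef_rot: [0.111, 0.994, -0.0, 0.0]
contact_force: [-1.7, -0.4, 5.7]
opening: 0.153
```

```bash
python3 st.py
```

```text
7.75 [0.5015 0.0048 0.0912] 13.47833245186907 turned 47.92391672038271 [-1.7 -0.4  5.7] [0.11  0.213 0.045] [ 0.02  0.83 -0.2   2.06  0.52  0.3   0.73]
```

Request:
{"op": "servo_tool", "data": {"deltas": [{"dx": 0,"dy": 0,"dz": 0,"ax": 0,"ay": 0,"az": 0.7,"hand": 8},{"dx": 0,"dy": 0,"dz": 0,"ax": 0,"ay": 0,"az": 1.4,"hand": 8},{"dx": 0,"dy": 0,"dz": 0,"ax": 0,"ay": 0,"az": 2,"hand": 8}]}}

```text
clock: 8.12
tool_pos: [0.5014, 0.0047, 0.0912]
eef_rot: [0.215, 0.977, -0.0, 0.0]
contact_force: [-2.2, 0.4, 5.5]
opening: 0.158
```

```bash
python3 st.py
```

```text
8.125 [0.5014 0.0047 0.0912] 13.959277192707233 turned 59.99009245441509 [-2.2  0.4  5.5] [0.081 0.289 0.173] [-0.01  0.83 -0.16  2.06  0.43  0.28  0.61]
```

Two clicks are done and I'm half-way to the third (torque 0.17). Now to 72°.

Request:
{"op": "servo_tool", "data": {"deltas": [{"dx": 0,"dy": 0,"dz": 0,"ax": 0,"ay": 0,"az": 0.7,"hand": 8},{"dx": 0,"dy": 0,"dz": 0,"ax": 0,"ay": 0,"az": 1.4,"hand": 8},{"dx": 0,"dy": 0,"dz": 0,"ax": 0,"ay": 0,"az": 2,"hand": 8},{"dx": 0,"dy": 0,"dz": 0,"ax": 0,"ay": 0,"az": 2,"hand": 8},{"dx": 0,"dy": 0,"dz": 0,"ax": 0,"ay": 0,"az": 2,"hand": 8}]}}

```text
clock: 8.75
tool_pos: [0.5014, 0.0046, 0.0912]
eef_rot: [0.315, 0.949, -0.0, 0.0]
contact_force: [-1.2, 0.8, 5.6]
opening: 0.155
```

```bash
python3 st.py
python3 - <<'E'
from h import *
for n,b in(('top',(200,110,330,250)),('side',(200,90,360,215))):
    p,d=eyes.snapshot(n);np.savez(f'{n}6.npz',p=p,d=d);x0,y0,x1,y1=b
    c=cv2.resize(p[y0:y1,x0:x1],None,fx=4.2,fy=4.2,interpolation=cv2.INTER_CUBIC)
    cv2.imwrite(f'pics/{n}6.png',cv2.cvtColor(c,cv2.COLOR_RGB2BGR))
p=np.load('side0.npz')['p'][130:225,270:360];q=np.load('side6.npz')['p'][130:225,270:360]
cv2.imwrite('pics/cmp6.png',cv2.cvtColor(cv2.resize(np.hstack([p,q]),None,fx=4.2,fy=4.2,interpolation=cv2.INTER_CUBIC),cv2.COLOR_RGB2BGR))
E
python3 st.py
```

```text
8.75 [0.5014 0.0046 0.0912] 13.620045549176307 turned 71.89796465696256 [-1.2  0.8  5.6] [0.033 0.194 0.037] [-0.03  0.83 -0.12  2.06  0.34  0.27  0.49]
8.85 [0.5014 0.0046 0.0912] 13.345675686254092 turned 71.90203766249336 [-1.4  0.4  6.6] [-0.012  0.218  0.026] [-0.03  0.83 -0.12  2.06  0.34  0.27  0.49]
```

View pics/side6.png

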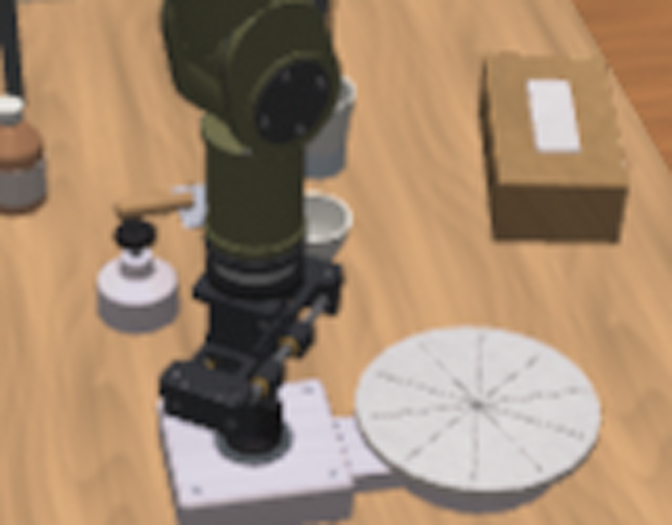

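View pics/cmp6.png

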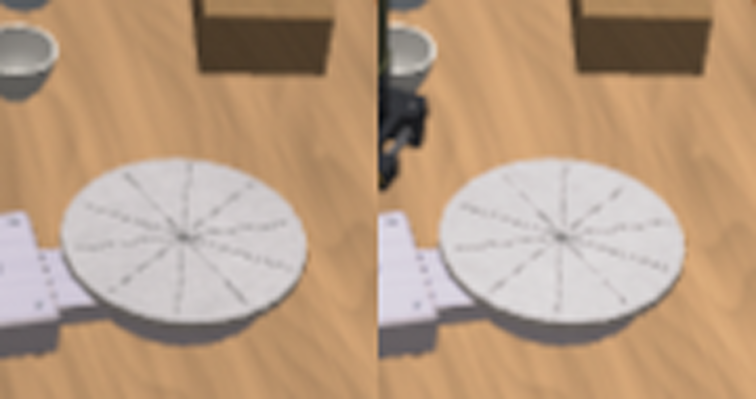

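The board has 10 spokes, 36° apart. Its pattern now matches the one at home, which fits a 72° turn and rules out 48° or 96°. The torque is down to about 0.03 N m, as expected at a stop, and the plunger is up. I'm handing in while holding the knob.

```bash
python3 -c "
from h import *
print(r.finish_job())"; python3 st.py
```

```text
the job is handed in; nothing more can be done
None
the job is handed in; nothing more can be done
```

The job is handed in with the gripper still holding the knob at the third stop.

- **Plunger:** I pressed it with shut jaws until z stalled at about 0.103 and the force rose to 33 N, so it reached its stop. After I lifted off, the camera showed it fully back up.
- **Knob:** I gripped the bar at 30 N and turned it clockwise in one grasp. The torque rose between stops and fell back at 24°, 48° and 72°, which makes three clicks.
- **Last checks (about 8.9 s):** The tool had turned 71.9° and the torque was about 0.03 N m, which is what a stop should show. The board's 36° spokes were back in line with their home pattern, which fits 72°. The board and bystanders in the last side view were where they had been.
- **Refused or disagreeing:**
  - The first move call was refused for missing keys, and nothing moved.
  - The two cameras differed by 4–8 mm in y on the plunger and knob. I used values in between, and the bar was gripped squarely.
  - Part-way torques (up to 0.18 N m) ran above the stated 0.12.

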